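# Fit the caddy's handle rod and lift the caddy level

### The arm

A 7-joint arm with a two-finger parallel gripper is mounted at the origin on a cart in front of the work surface, level with it; the furniture and walls round the work are solid. World frame = base frame: x ahead of the robot, y to its left, z up, the work surface at z = 0. Lengths are in m, angles in rad, forces in N, time in s.
With the tool pointing down it reaches from about 0.35 to 0.775 m from the base axis. Payload 3.1 kg.
Tool frame: the origin (TCP) lies between the finger pads; the fingertips stand 17 mm ahead of it and the grasp point (between the pads) lies 2 mm behind it (robot.tips_ahead is the distance from the TCP to the fingertips, in m); z points along the fingers, y is the line along which they close (so a half turn about z gives the same grasp; the last joint's range is limited). The gripper opens to 85 mm and grips with 20 to 120 N. Pads are 22 mm wide; open, the fingers measure 114 mm over their backs; the gripper's body (76 mm by 85 mm) begins 54 mm behind the grasp point. The pads swing forward as they close: fully open they stand 13 mm farther back than shut.
Start: joints at [-1.159, 0.311, 0.014, 1.512, -0.004, 1.319, -0.027], TCP at [0.241, 0.494, 0.248] pointing down, gripper open.
Joint ranges: [-2.7, 2.7], [-0.3, 1.91], [-1.27, 1.3], [0.12, 2.57], [-1.44, 4.58], [0.2, 2.03], [-3.05, 3.05]. Speed limits (rad/s): [2.79, 2.79, 3.14, 3.14, 3.14, 3.14, 3.14].

### API

Orientations are given as a rotation vector (axis times angle).
In Python, from rig import robot gives the robot as it stands.
- The arm moves only by the shell command python3 -m pendant 'ROWS'. ROWS is JSON, a list of rows, each a list of 5 numbers: the shift along the tool's x, y, z in mm, then the turn about the tool's z in rad, then the finger opening in mm, from 0 to 85.4. In form: [[tx, ty, tz, yaw, hand], ...]. A call has 1 to 12 rows; each row is the pose to reach, as a shift and turn from the pose commanded when the call began, along the tool's axes at that moment; what a row does not reach only later rows make up. A row lasts 1/12 s, in which the tool goes at most 41.7 mm and 7.16 degrees, less where a joint would pass 70% of its speed; a pose out of reach is approached as far as the arm can. A call with a gripper value outside its range is refused whole. The fingers move at their own pace and stop on an object; the grip force is fixed at half the most. Time passes only in rows, so rows that repeat a pose let the fingers close. It gives the time, the measured TCP pose, the force, the opening and the grip force at its end, in the units of the state.
- robot.get_state(): the state, without advancing time (a new reading comes with each control period).
- robot.get_image(name): name is "side" or "top"; returns a dict with "pixels" (400x640x3 uint8, red, green, blue), "fx", "fy", "cx", "cy" (pixels), "R" (3x3) and "t" (3): a world point X has camera coordinates R X + t. Camera axes: x right, y down, z forward; pixel columns grow to the right and rows downward; lengths in m; the calibration is good to about 2 mm. A picture is of the moment at which its call begins. There is no depth.
- robot.sign_off(): hands the job in; it is judged then, once.
The state is a dict: "clock": time; "joint_pos": joint angles; "dq": joint speeds; "joint_torque": joint torques, N m; "eef_pos": TCP position; "tcp_rot": TCP orientation; "force": force on the tool from outside, world axes, zero at the start; "wrist_torque": the same for the moment, N m; "opening": opening from 0.0 (shut) to 1.0 (fully open); "gripper_force": force on a finger pad.
Only numpy, scipy, OpenCV 4.12 (cv2) and the standard library are available. Lean on these libraries where they do the work, as an engineer would, in place of code of your own. Each camera call takes 0.05 s, during which the arm holds its last target. There are 200 camera calls.

### The job

Slide the loose handle rod lengthwise through the eyes in both end straps of the parts caddy until the broad paddle on its end comes up against the strap. Then take the rod by its middle, between the two straps, lift the caddy about 10 cm up off the table, and finish still holding it there by the rod, level and steady, with both parts still in it. Leave everything else on the table where it is.

Things in the scene. Friction and masses are not known exactly. Their poses are not given: they have to be found in the camera images.
- caddy: grey steel open tray 100 (x) by 140 (y) mm, walls 45 high; outside each short end an upright metal strap 5 thick, 119 high (150 mm over the straps), its head a square plate 44x44 set on its corner with a like-set 22x22 square eye (V bottom), axis along y, centre 88 above the underside. 0.4 to 0.65 kg, loose. Ends alike; rod may go in from either. Origin: centre of underside; z up, y towards eye_left
- eye_left (a point): centre of the eye of the strap at the left (+y) end, on the strap's outer face: 75 mm from the tray's middle, 88 mm above its underside; axes as the caddy
- eye_right (a point): the same for the strap at the right (-y) end
- eyes_mid (a point): point half-way between the two eyes, the middle of the fitted rod lies here, or 4 mm lower in the V when the rod is let go; 140 mm free between the straps; axes as the caddy
- rod: loose handle rod lying flat on the table left of the caddy, 195 mm long, 0.07 to 0.12 kg: straight steel rod 16 mm diameter, 165 long, chamfered tip, on a black paddle 36 wide (x), 30 long (y), 16 thick (z) with flat sides to grip, too wide for the eyes. Origin: under the middle of the paddle; -y points along the rod to the tip
- rod_paddle (a point): middle of the paddle, on the rod's axis; 8 mm above the table at the start; axes as the rod
- rod_shoulder (a point): where the round rod leaves the paddle, on the axis, 15 mm from rod_paddle towards the tip; it meets the outer face of the strap when the rod is fully in, and the tip then stands 15 mm out of the other strap
- rod_tip (a point): free end of the rod, on its axis, 180 mm from rod_paddle
- coupling_c (a point): centre of the white plastic pipe coupling, 42 across and 50 high, standing loose in the left half of the caddy
- tape_c (a point): centre of the roll of black tape, about 62 across and 19 high, lying loose in the right half of the caddy
- mug: white dotted mug, 82x114x91, loose, at the back right (sizes in mm); a bystander to be left alone; origin: centre of its underside
- token_tin: round tin, 75 across, 58 high, loose, at the back (sizes in mm); a bystander to be left alone; origin: centre of its underside
- torch: black torch standing on end, 44 across, 123 high, loose, at the back (sizes in mm); a bystander to be left alone; origin: centre of its underside
- lint_brush: small oval brush, 30x85x23, loose, near the front edge (sizes in mm); a bystander to be left alone; origin: centre of its underside
- spanner: flat steel spanner, 33x180x8, loose, along the front edge (not the rod) (sizes in mm); a bystander to be left alone; origin: centre of its underside
- motor_pulley: grooved metal pulley lying flat, 63 across, 22 high, loose, on the left (sizes in mm); a bystander to be left alone; origin: centre of its underside
- keys: bunch of keys, 110x121x8, loose, front left (sizes in mm); a bystander to be left alone; origin: centre of its underside
There are look-alikes about, which are no part of the job. Leave any green look-alike of the part that bears coupling_c alone.

How it is judged:
By the outcome, as a careful person would: the job done as asked, in the order asked, and still so for the second after the job is handed in, while the arm keeps its last pose, push and grip.
It also fails if it takes over 56 s, if anything falls off the work surface, if the arm or the gripper's body presses on something with over 40 N, if the wrist force passes 120 N, or if a joint passes its speed limit or range.

## Working session

There is one attempt and no reset: what is moved stays moved. The work goes in short steps, Python scripts to look and compute and a shell command to move; the robot and the scene stay as the last step left them, time stands still between calls to the robot, and variables do not carry over. Pictures are saved under pics/ and viewed, at most 10 in all, crops included, and the job is handed in when it is done.

```bash
mkdir -p pics; ls; cat > h.py <<'E'
import numpy as np, cv2
from rig import robot
def snap(n,name):
    im=robot.get_image(n); np.savez(f'pics/{name}.npz',**im)
    cv2.imwrite(f'pics/{name}.png',cv2.cvtColor(im['pixels'],cv2.COLOR_RGB2BGR)); return im
def load(name): return dict(np.load(f'pics/{name}.npz'))
def crop(name,x0,y0,x1,y1,s,out):
    im=cv2.imread(f'pics/{name}.png')[y0:y1,x0:x1]
    cv2.imwrite(f'pics/{out}.png',cv2.resize(im,None,fx=s,fy=s,interpolation=cv2.INTER_CUBIC))
def ray(c,u,v):
    d=c['R'].T@np.array([(u-c['cx'])/c['fx'],(v-c['cy'])/c['fy'],1]); return -c['R'].T@c['t'],d
def plane(c,u,v,z):
    o,d=ray(c,u,v); return o+d*(z-o[2])/d[2]
def tri(c1,p1,c2,p2):
    o1,d1=ray(c1,*p1);o2,d2=ray(c2,*p2)
    s=np.linalg.lstsq(np.c_[d1,-d2],o2-o1,rcond=None)[0]
    a,b=o1+s[0]*d1,o2+s[1]*d2; return (a+b)/2,np.linalg.norm(a-b)
def proj(c,X):
    q=c['R']@np.array(X)+c['t']; return np.array([c['fx']*q[0]/q[2]+c['cx'],c['fy']*q[1]/q[2]+c['cy']])
E
python3 - <<'E'
from h import *
np.set_printoptions(precision=4,suppress=True)
for n in('top','side'):
    c=snap(n,n+'0'); print(n,c['fx'],c['cx'],c['cy'],-c['R'].T@c['t'],c['R'].tolist())
a=cv2.imread('pics/top0.png');b=cv2.imread('pics/side0.png')
print(robot.get_state())
E
```

```text
pics
top 436.13046116225604 319.386247460656 196.22173850371615 [0.438  0.2465 1.2449] [[0.0018582208186211703, -0.9998390932843968, -0.017841932508118795], [-0.9968018800264934, -0.00042657304382808295, -0.07991138849429648], [0.07989091932777681, 0.017933364873143634, -0.9966422805767821]]
side 516.9604463337506 319.03716198760054 197.86384584249146 [ 0.501  -0.9902  0.8015] [[0.9994147356817632, -0.026047877687205036, 0.02217417800378858], [0.005948170846837867, -0.5060153717038041, -0.8625039494767762], [0.03368687230551577, 0.8621310524899642, -0.5055642817355855]]
{'clock': 0.1, 'joint_pos': array([-1.1587,  0.3116,  0.014 ,  1.5129, -0.0044,  1.3192, -0.0272]), 'dq': array([ 0.0011, -0.0032, -0.0011, -0.0053,  0.0009, -0.0004,  0.0015]), 'joint_torque': array([  0.0007, -38.0851,   0.1467, -23.1242,   0.0124,   0.008 ,
         0.    ]), 'eef_pos': array([0.2409, 0.4938, 0.2473]), 'tcp_rot': array([-0.7066, -3.0607,  0.0033]), 'force': array([-0.5659, -0.5952,  0.3993]), 'wrist_torque': array([-0.0151,  0.0102, -0.0105]), 'gripper_force': 0.0, 'opening': 1.0023561731600839}
```

View pics/top0.png

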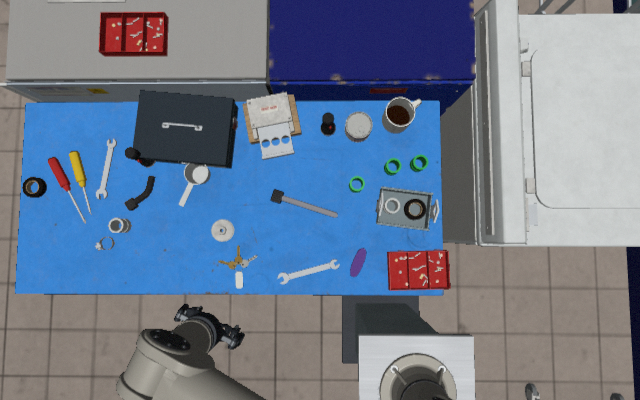

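View pics/side0.png

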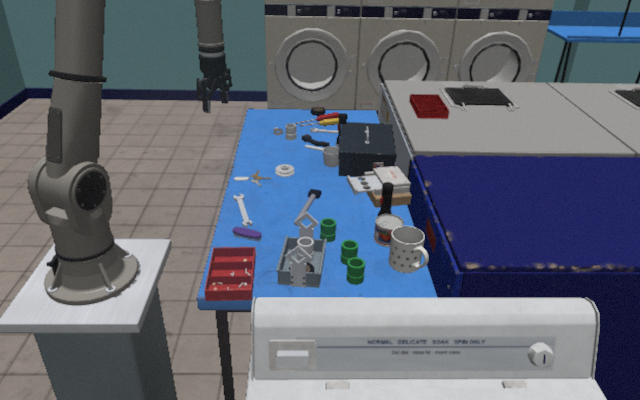

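Candidates for the rod in the top view are:
- grey bar with black paddle, (278,196) to (337,216)
- spanner (308,271)
- ring spanner (105,168)
- black elbow piece (140,193)

I choose the one with the black paddle. The caddy at (405,208) is the only grey tray; the red trays at (418,270) and (134,34) are look-alikes. Next I take a close crop of each view.

```bash
python3 - <<'E'
from h import *
crop('top0',260,175,450,240,4.2,'tc'); crop('side0',270,180,350,300,5,'sc')
a=cv2.imread('pics/tc.png');b=cv2.imread('pics/sc.png')
print(a.shape,b.shape)
E
```

```text
(273, 798, 3) (600, 400, 3)
```

View pics/tc.png

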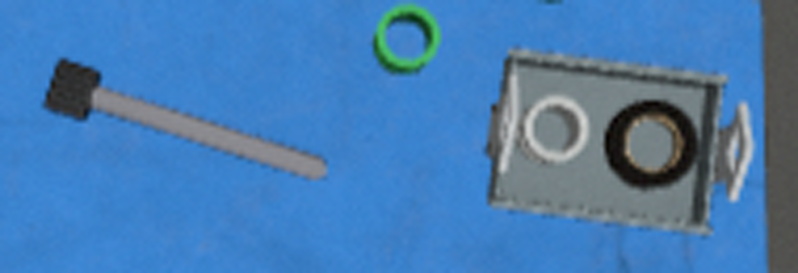

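View pics/sc.png

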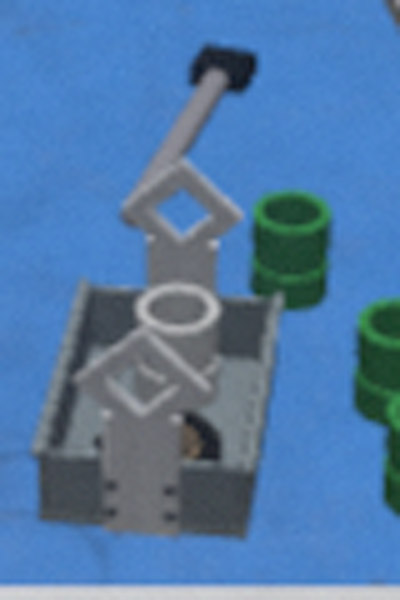

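```bash
python3 - <<'E'
from h import *
np.set_printoptions(precision=4,suppress=True)
T=load('top0');S=load('side0')
t=lambda x,y:((x+.5)/4.2+259.5,(y+.5)/4.2+174.5); s=lambda x,y:((x+.5)/5+269.5,(y+.5)/5+179.5)
for n,a,b in[('paddle',(72,89),(223,68)),('tip',(321,169),(127,216)),('eyeL',(508,120),(183,213)),('eyeR',(739,152),(145,380)),('coup top',(556,128),(180,310))]:
    print(n,*tri(T,t(*a),S,s(*b)))
P=[plane(T,*t(*q),.045) for q in[(512,50),(722,77),(708,230),(492,203)]]
print(np.array(P),np.mean(P,0)); 
L=(P[0]+P[3]-P[1]-P[2])/2;print(np.linalg.norm(L),np.arctan2(L[0],L[1]))
W=(P[0]+P[1]-P[2]-P[3])/2;print(np.linalg.norm(W),np.arctan2(W[1],W[0]))
a,b=plane(T,*t(72,89),.014),plane(T,*t(321,169),.008);print(a,b,np.linalg.norm(a-b))
from scipy.spatial.transform import Rotation as R
print(R.from_rotvec(robot.get_state()['tcp_rot']).as_matrix())
E
```

```text
paddle [0.539  0.3903 0.0085] 0.0014366092935816862
tip [0.4836 0.2215 0.0098] 0.0011607774300828409
eyeL [0.5126 0.105  0.0878] 0.0006697046588878532
eyeR [ 0.4935 -0.0391  0.0907] 0.002846336076442202
coup top [0.5105 0.0697 0.0529] 0.002289765456042351
[[ 0.5611  0.0967  0.045 ]
 [ 0.5434 -0.0403  0.045 ]
 [ 0.4435 -0.0293  0.045 ]
 [ 0.4608  0.1107  0.045 ]] [0.5022 0.0345 0.045 ]
0.13960909712881986 0.1259606360236534
0.1008850253707683 -0.12370244880882982
[0.5378 0.3896 0.014 ] [0.4842 0.2214 0.008 ] 0.1766016301466392
[[-0.8988  0.4384 -0.0008]
 [ 0.4384  0.8988 -0.002 ]
 [-0.0001 -0.0021 -1.    ]]
```

The crops show the rod with its paddle at about (277,196) and tip at (336,215). The caddy eyes are at about (306,222) and (299,256) in the side view, and the parts are the white coupling and the black tape. The heights from two views agree with the text, so I move above the paddle.

```bash
python3 -m pendant '[[-40,5,0,0.12,85],[-80,10,10,0.24,85],[-120,15,25,0.36,85],[-160,19,40,0.48,85],[-200,24,55,0.6,85],[-240,29,70,0.72,85],[-280,34,85,0.84,85],[-313,37,100,0.96,85],[-313,37,120,1.08,85],[-313,37,140,1.2,85],[-313,37,150,1.32,85],[-313,37,150,1.43,85]]'; python3 -m pendant '[[0,0,0,0,85],[0,0,0,0,85]]'
cat >> h.py <<'E'
from scipy.spatial.transform import Rotation as Rn
def go(xyz,yaxis=None):
    """print tool shifts (mm) and yaw to reach world xyz with tool y along yaxis"""
    s=robot.get_state();M=Rn.from_rotvec(s['tcp_rot']).as_matrix();p=s['eef_pos']
    print('tcp',p.round(4),'ytool',M[:,1].round(3),'ztool',M[:,2].round(3),'F',s['force'].round(1),'op',round(s['opening'],3),'gf',round(s['gripper_force'],1),'t',s['clock'],'q',s['joint_pos'].round(2))
    print('shift mm',((M.T@(np.array(xyz)-p))*1000).round(1))
    if yaxis is not None:
        y=np.array([*yaxis,0.]); print('yaw',round(np.arctan2(-(y@M[:,0]),y@M[:,1]),4))
E
python3 - <<'E'
from h import *
go((.5385,.390,.022),(.951,-.309))
snap('top','t1');snap('side','s1')
a=cv2.imread('pics/t1.png')[160:240,250:350];b=cv2.imread('pics/s1.png')[170:250,280:380]
cv2.imwrite('pics/c1.png',np.hstack([cv2.resize(x,None,fx=4,fy=4,interpolation=2) for x in(a,b)]))
E
```

```text
clock: 1.1
eef_pos: [0.5363, 0.3886, 0.0935]
tcp_rot: [-2.546, -1.84, 0.014]
force: [-0.2, -0.1, 0.4]
opening: 0.998
gripper_force: 0.0
clock: 1.27
eef_pos: [0.5384, 0.3904, 0.0977]
tcp_rot: [2.537, 1.852, -0.001]
force: [-0.2, -1.0, -0.0]
opening: 0.995
gripper_force: 0.0
tcp [0.5384 0.3904 0.0977] ytool [ 0.952 -0.305 -0.   ] ztool [-0.    -0.001 -1.   ] F [-0.2 -1.  -0. ] op 0.995 gf 0.0 t 1.2667 q [-0.89  0.68  0.38  1.37 -0.26  1.14 -0.78]
shift mm [-0.2  0.2 75.7]
yaw 0.0042
```

View pics/c1.png

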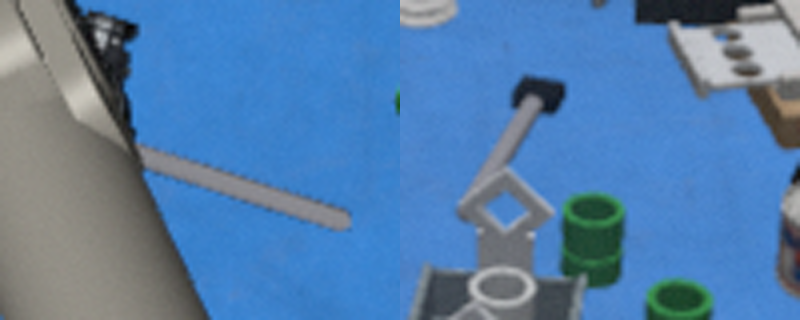

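The rod is undisturbed: in the side view the paddle sits at about (315,193), and in the top view the tip is at about (337,215). I lower and grip the paddle.

```bash
python3 -m pendant '[[0,0,30,0,85],[0,0,55,0,85],[0,0,70,0,85],[0,0,77,0,85],[0,0,77,0,70],[0,0,77,0,50],[0,0,77,0,30],[0,0,77,0,20],[0,0,77,0,20],[0,0,77,0,20]]'; python3 - <<'E'
from h import *
print(robot.tips_ahead)
go((.5385,.390,.12),(.951,-.309))
E
```

```text
clock: 2.2
eef_pos: [0.5401, 0.3913, 0.0235]
tcp_rot: [2.54, 1.848, 0.007]
force: [-0.7, 0.1, 6.0]
opening: 0.398
gripper_force: 60.6
0.017
tcp [0.5401 0.3913 0.0235] ytool [ 0.952 -0.308  0.003] ztool [ 0.003  0.002 -1.   ] F [-0.7  0.1  6. ] op 0.398 gf 60.6 t 2.2 q [-0.87  0.75  0.36  1.43 -0.29  1.   -0.76]
shift mm [ -1.4  -0.9 -96.5]
yaw 0.0015
```

```bash
python3 -m pendant '[[0,0,-10,0,20],[0,0,-30,0,20],[0,0,-60,0,20],[0,0,-80,0,20],[0,0,-83,0,20],[0,0,-83,0,20]]'; python3 - <<'E'
from h import *
go((.5413,.336,.104),(.9918,-.1276))
E
```

```text
clock: 2.7
eef_pos: [0.5396, 0.391, 0.1065]
tcp_rot: [-2.54, -1.848, -0.006]
force: [-0.5, -0.3, -1.8]
opening: 0.397
gripper_force: 60.0
tcp [0.5396 0.391  0.1065] ytool [ 0.951 -0.308  0.002] ztool [ 0.003  0.002 -1.   ] F [-0.5 -0.3 -1.8] op 0.397 gf 60.0 t 2.7 q [-0.89  0.67  0.38  1.37 -0.26  1.15 -0.79]
shift mm [-51.9  18.5   2.3]
yaw -0.1849
```

```bash
python3 -m pendant '[[-15,5,0,-0.05,20],[-30,11,1,-0.1,20],[-45,16,2,-0.15,20],[-52,18.5,2,-0.185,20],[-52,18.5,2,-0.185,20],[-52,18.5,2,-0.185,20],[-52,18.5,2,-0.185,20]]'; python3 - <<'E'
from h import *
go((.5413,.336,.104),(.9918,-.1276))
snap('top','t2');snap('side','s2')
a=cv2.imread('pics/t2.png')[170:245,290:440];b=cv2.imread('pics/s2.png')[150:300,260:360]
cv2.imwrite('pics/c2.png',cv2.resize(a,None,fx=5,fy=5,interpolation=2)); cv2.imwrite('pics/d2.png',cv2.resize(b,None,fx=4,fy=4,interpolation=2))
E
```

```text
clock: 3.28
eef_pos: [0.5392, 0.3363, 0.1012]
tcp_rot: [-2.357, -2.074, 0.002]
force: [-0.2, -0.7, -1.5]
opening: 0.4
gripper_force: 60.0
tcp [0.5392 0.3363 0.1012] ytool [ 0.992 -0.127 -0.002] ztool [-0.002  0.    -1.   ] F [-0.2 -0.7 -1.5] op 0.4 gf 60.0 t 3.2833 q [-0.81  0.61  0.35  1.47 -0.22  1.1  -0.55]
shift mm [-0.   2.1 -2.8]
yaw 0.0004
```

View pics/c2.png

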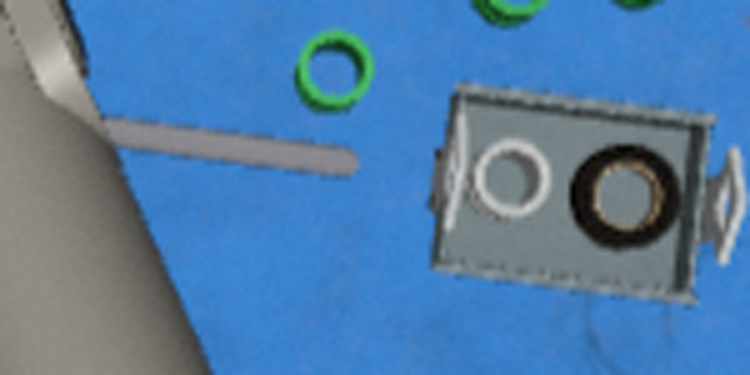

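View pics/d2.png

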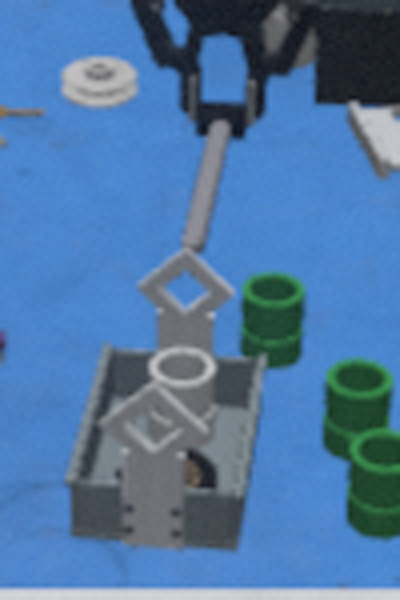

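```bash
python3 - <<'E'
from h import *
np.set_printoptions(precision=4,suppress=True)
T=load('top0' if 0 else 't2');S=load('s2')
t=lambda x,y:((x+.5)/5+289.5,(y+.5)/5+169.5); s=lambda x,y:((x+.5)/4+259.5,(y+.5)/4+149.5)
D={}
for n,a,b in[('tip',(354,163),(194,243)),('eyeL',(456,171),(186,290)),('eyeR',(731,206),(155,424))]:
    D[n],e=tri(T,t(*a),S,s(*b));print(n,D[n],e)
L=D['eyeL']-D['eyeR'];print('caddy dir',np.arctan2(L[0],L[1]),np.linalg.norm(L))
# rod line: plane from top through two pts, intersect side rays
o,d1=ray(T,*t(352,163));_,d2=ray(T,*t(130,134));n=np.cross(d1,d2)
Q=[]
for q in[(194,243),(218,130)]:
    o2,d=ray(S,*s(*q));k=n@(o-o2)/(n@d);Q.append(o2+k*d);print(Q[-1])
r=Q[1]-Q[0];print('rod dir',np.arctan2(r[0],r[1]),'slope',r[2]/np.linalg.norm(r),np.linalg.norm(r))
p=robot.get_state()['eef_pos'];print(p, 'expected tip',p-np.array([.127*.18,.992*.18,0]))
for X in(p-[.127*.18,.992*.18,.0155],p-[.127*.015,.992*.015,.0155]):print((proj(S,X)-[260,150])*4,(proj(T,X)-[290,170])*5)
E
```

```text
tip [0.5165 0.1586 0.0896] 0.0034556567801968703
eyeL [0.5117 0.1045 0.0883] 0.0021239034973704433
eyeR [ 0.4933 -0.0396  0.091 ] 0.0023271015894174856
caddy dir 0.12731856657790622 0.14526973306328947
[0.5186 0.1807 0.0761]
[0.537  0.3259 0.0825]
rod dir 0.12645061650298947 slope 0.04413520831435909 0.14656558151736188
[0.5394 0.3367 0.1017] expected tip [0.5166 0.1581 0.1017]
[189.8685 246.528 ] [352.2677 158.1073]
[217.347  126.8369] [ 44.9739 118.7425]
```

```bash
python3 -m pendant '[[-15,1,0,0,20],[-30,2,-1,0,20],[-38,2,-1,0,20],[-38,2,-1,0,20],[-38,2,-1,0,20],[-38,2,-1,0,20]]'; python3 - <<'E'
from h import *
np.set_printoptions(precision=2,suppress=True)
go((.5413,.336,.104),(.9918,-.1276))
T=snap('top','t3');S=snap('side','s3')
u=np.array([.1272,.9919,0]);c=np.array([.502,.0345,.088])
for n,X in(('L',c+.075*u),('R',c-.075*u)):print(n,'top',(proj(T,X)-[340,170])*6,'side',(proj(S,X)-[280,190])*8)
p=robot.get_state()['eef_pos'];X=p-u*.18-[0,0,.0145];print('tip',X,'top',(proj(T,X)-[340,170])*6,'side',(proj(S,X)-[280,190])*8)
a=cv2.imread('pics/t3.png')[170:230,340:440];b=cv2.imread('pics/s3.png')[190:265,280:330]
A=cv2.resize(a,None,fx=6,fy=6,interpolation=2);B=cv2.resize(b,None,fx=8,fy=8,interpolation=2)
B=B[:, :];W=np.zeros((600,800,3),np.uint8)
W[:360,:400]=A[:, :400]; W[:,400:]=B
cv2.imwrite('pics/c3.png',W)
E
```

```text
clock: 3.88
eef_pos: [0.5371, 0.299, 0.1033]
tcp_rot: [-2.357, -2.076, -0.002]
force: [-1.2, 1.4, -0.5]
opening: 0.398
gripper_force: 60.0
tcp [0.54 0.3  0.1 ] ytool [ 0.99 -0.13 -0.  ] ztool [ 0.  0. -1.] F [-1.2  1.4 -0.5] op 0.398 gf 60.0 t 3.8833 q [-0.77  0.57  0.36  1.53 -0.22  1.08 -0.49]
shift mm [37.2 -0.5 -0.6]
yaw 0.0014
L top [234.68 200.85] side [204.99 250.36]
R top [573.74 244.35] side [140.   534.37]
tip [0.51 0.12 0.09] top [208.59 194.82] side [213.08 228.67]
```

View pics/c3.png

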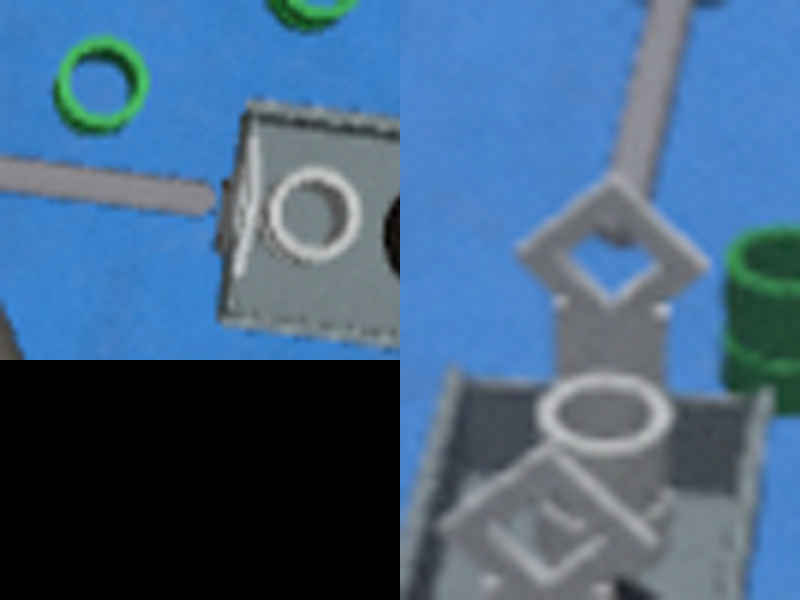

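The side view shows the tip in the left eye at about (620,235) of the crop, against an eye centre of about (612,257). Allowing for perspective, the tip is within about 1 mm of the axis, slightly to +x. I start inserting.

```bash
python3 -m pendant '[[-4,-1,0,0,20],[-8,-1,0,0,20],[-12,-1,0,0,20],[-16,-1,0,0,20],[-21,-1,0,0,20],[-26,-1,0,0,20],[-32,-1,0,0,20],[-38,-1,0,0,20],[-40,-1,0,0,20],[-40,-1,0,0,20]]'; python3 - <<'E'
from h import *
np.set_printoptions(precision=2,suppress=True)
go((.502+.1272*.24,.0345+.9919*.24,.1035),(.9918,-.1276))
snap('side','s4');snap('top','t4')
for n in 'st':
    a=load(n+'3')['pixels'].astype(int);b=load(n+'4')['pixels'].astype(int)
    d=np.abs(a-b).sum(2)
    print(n,(d[250:290,280:330] if n=='s' else d[190:230,385:440]).max())
E
```

```text
clock: 4.82
eef_pos: [0.5314, 0.2565, 0.1034]
tcp_rot: [2.36, 2.073, -0.0]
force: [-0.4, -0.4, -1.9]
opening: 0.4
gripper_force: 60.0
tcp [0.53 0.26 0.1 ] ytool [ 0.99 -0.13  0.  ] ztool [ 0. -0. -1.] F [-0.4 -0.4 -1.9] op 0.4 gf 60.0 t 4.8167 q [-0.74  0.52  0.37  1.61 -0.21  1.05 -0.44]
shift mm [16.1 -1.  -0.1]
yaw -0.0016
s 27
t 202
```

```bash
python3 -m pendant '[[-12,0,0,0,20],[-26,0,0,0,20],[-40,0,0,0,20],[-54,0,0,0,20],[-68,0,0,0,20],[-82,0,0,0,20],[-94,0,0,0,20],[-100,0,0,0,20],[-100,0,0,0,20],[-100,0,0,0,20]]'; python3 - <<'E'
from h import *
np.set_printoptions(precision=2,suppress=True)
go((.502+.1272*.09,.0345+.9919*.09,.1035),(.9918,-.1276))
T=snap('top','t5');S=snap('side','s5')
a=cv2.imread('pics/t5.png')[170:230,370:450];b=cv2.imread('pics/s5.png')[200:275,280:330]
A=cv2.resize(a,None,fx=5,fy=5,interpolation=2);B=cv2.resize(b,None,fx=8,fy=8,interpolation=2)
W=np.zeros((600,800,3),np.uint8)
W[:300,:400]=A; W[:,400:]=B
cv2.imwrite('pics/c5.png',W)
E
```

```text
clock: 5.75
eef_pos: [0.5186, 0.1587, 0.1034]
tcp_rot: [-2.359, -2.074, -0.001]
force: [-0.4, 0.9, -1.3]
opening: 0.399
gripper_force: 60.0
tcp [0.52 0.16 0.1 ] ytool [ 0.99 -0.13  0.  ] ztool [ 0.  0. -1.] F [-0.4  0.9 -1.3] op 0.399 gf 60.0 t 5.75 q [-0.62  0.44  0.39  1.75 -0.19  1.   -0.29]
shift mm [-35.3  -0.6  -0.1]
yaw -0.0004
```

View pics/c5.png

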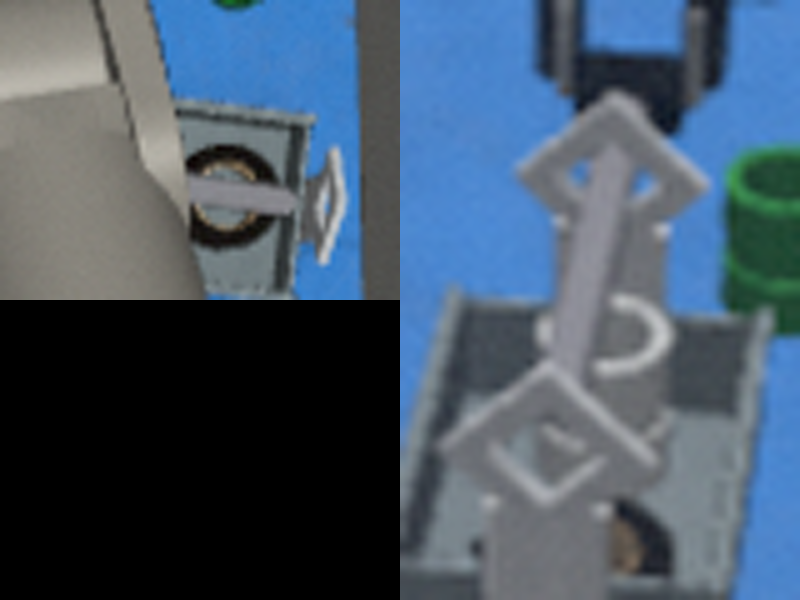

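The rod is through the left eye, and its tip at about (292,203) of the top crop is lined up with the right strap centre at (330,206). I continue slowly through the right eye.

```bash
python3 -m pendant '[[-4,0,0,0,20],[-8,0,0,0,20],[-12,0,0,0,20],[-16,0,0,0,20],[-20,0,0,0,20],[-24,0,0,0,20],[-27,0,0,0,20],[-27,0,0,0,20]]'; python3 - <<'E'
from h import *
np.set_printoptions(precision=3,suppress=True)
go((.502+.1272*.09,.0345+.9919*.09,.1035),(.9918,-.1276))
S=snap('side','s6');T=snap('top','t6')
a=load('s5')['pixels'].astype(int);b=S['pixels'].astype(int);d=np.abs(a-b).sum(2)
print('caddy body diff',d[262:290,280:330].max())
c=cv2.matchTemplate(b[225:290,275:335].astype(np.uint8),a[263:286,283:325].astype(np.uint8),5);print(cv2.minMaxLoc(c))
u=np.array([.1272,.9919,0]);p=robot.get_state()['eef_pos'];print('tip px side',proj(S,p-u*.18-[0,0,.015]),'eyeR',proj(S,np.array([.502,.0345,.088])-.075*u))
E
```

```text
clock: 6.52
eef_pos: [0.515, 0.1306, 0.1034]
tcp_rot: [2.36, 2.073, -0.001]
force: [-0.1, 0.6, -1.1]
opening: 0.402
gripper_force: 60.0
tcp [0.515 0.131 0.103] ytool [ 0.992 -0.129  0.   ] ztool [-0.    -0.001 -1.   ] F [-0.1  0.6 -1.1] op 0.402 gf 60.0 t 6.5167 q [-0.59  0.42  0.4   1.78 -0.19  0.99 -0.24]
shift mm [-6.9 -0.7 -0.1]
yaw -0.0016
caddy body diff 26
(-0.19055967032909393, 0.9960132837295532, (0, 2), (8, 38))
tip px side [297.356 258.518] eyeR [297.5   256.797]
```

```bash
python3 -m pendant '[[-2,0,0,0,20],[-4,0,0,0,20],[-5,0,0,0,20],[-5,0,0,0,20]]';python3 -m pendant '[[-1,0,0,0,20],[-1.5,0,0,0,20],[-2,0,0,0,20],[-2,0,0,0,20]]'; python3 - <<'E'
from h import *
np.set_printoptions(precision=3,suppress=True)
go((.502+.1272*.09,.0345+.9919*.09,.1035),(.9918,-.1276))
S=snap('side','s7')
a=load('s5')['pixels'].astype(int);b=S['pixels'].astype(int);d=np.abs(a-b).sum(2)
print('caddy body diff',d[262:290,280:330].max())
E
```

```text
clock: 6.95
eef_pos: [0.5144, 0.1265, 0.1033]
tcp_rot: [2.359, 2.074, -0.0]
force: [-0.6, 0.4, -0.7]
opening: 0.396
gripper_force: 60.0
clock: 7.28
eef_pos: [0.5142, 0.1248, 0.1033]
tcp_rot: [2.359, 2.075, 0.0]
force: [-0.8, 0.4, 0.2]
opening: 0.401
gripper_force: 60.0
tcp [0.514 0.125 0.103] ytool [ 0.992 -0.128  0.   ] ztool [ 0. -0. -1.] F [-0.8  0.4  0.2] op 0.401 gf 60.0 t 7.2833 q [-0.58  0.41  0.4   1.78 -0.19  0.98 -0.23]
shift mm [-1.1 -0.6 -0.2]
yaw 0.0
caddy body diff 182
```

```bash
python3 -m pendant '[[-1,0,0,0,20],[-2,0,0,0,20],[-2,0,0,0,20]]'; python3 - <<'E'
from h import *
np.set_printoptions(precision=3,suppress=True)
go((.502+.1272*.09,.0345+.9919*.09,.1035),(.9918,-.1276))
S=snap('side','s8');T=snap('top','t8')
a=load('s5')['pixels'].astype(int)
for n in('s6','s7','s8'):
    b=load(n)['pixels'].astype(int);d=np.abs(a-b).sum(2)
    r=d[225:290,276:336]; print(n,[d[272:290,280:292].max(),d[272:290,308:330].max(),d[262:272,292:305].max()])
t=load('t5')['pixels'].astype(int);b=T['pixels'].astype(int);print(np.abs(t-b).sum(2)[190:228,425:445].max(), np.abs(t-b).sum(2)[215:235,412:432].max())
a=cv2.imread('pics/t8.png')[170:230,370:450];b=cv2.imread('pics/s8.png')[200:275,280:330]
W=np.zeros((600,800,3),np.uint8)
W[:300,:400]=cv2.resize(a,None,fx=5,fy=5,interpolation=2); W[:,400:]=cv2.resize(b,None,fx=8,fy=8,interpolation=2)
cv2.imwrite('pics/c8.png',W)
E
```

```text
clock: 7.58
eef_pos: [0.514, 0.124, 0.1033]
tcp_rot: [-2.357, -2.075, -0.002]
force: [0.4, 2.3, -1.4]
opening: 0.398
gripper_force: 59.9
tcp [0.514 0.124 0.103] ytool [ 0.992 -0.127  0.   ] ztool [ 0.     0.002 -1.   ] F [ 0.4  2.3 -1.4] op 0.398 gf 59.9 t 7.5833 q [-0.58  0.41  0.4   1.78 -0.19  0.98 -0.23]
shift mm [-0.3 -0.5 -0.2]
yaw 0.0007
s6 [np.int64(21), np.int64(26), np.int64(19)]
s7 [np.int64(20), np.int64(20), np.int64(182)]
s8 [np.int64(46), np.int64(46), np.int64(198)]
293 325
```

View pics/c8.png

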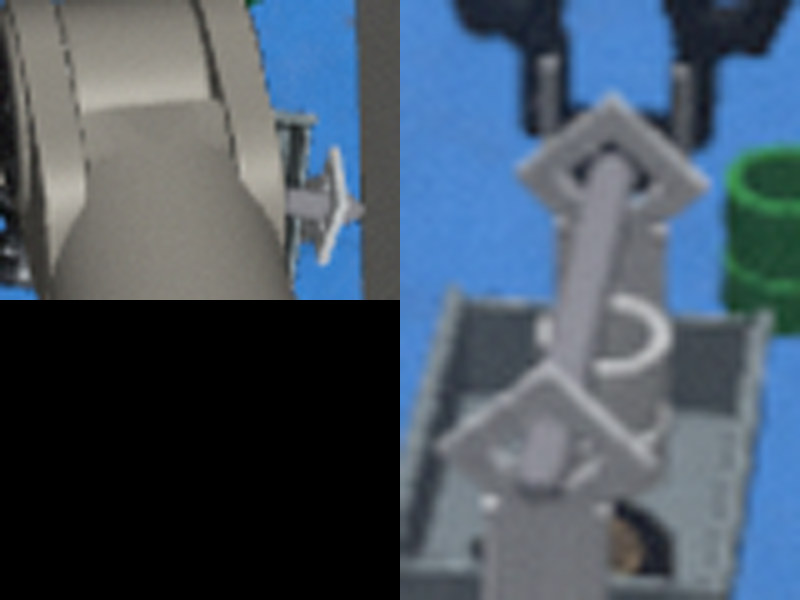

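The rod passes through both eyes. The paddle is against the left strap at about (612,170) of the crop, and the tip is out of the right strap at about (540,460). The wrist now feels 2.3 N and the caddy has just begun to budge. I lower the rod into the V and release.

```bash
python3 -m pendant '[[0,0,1.5,0,20],[0,0,3,0,20],[0,0,3,0,20],[0,0,3,0,40],[0,0,3,0,60],[0,0,3,0,85],[0,0,3,0,85],[0,0,3,0,85]]'; python3 -m pendant '[[0,0,-12,0,85],[0,0,-40,0,85],[0,0,-75,0,85],[0,0,-90,0,85],[-25,0,-90,0,85],[-55,0,-90,0,85],[-80,0,-90,0,85],[-90,0,-90,0,85],[-90,0,-90,0,85],[-90,0,-90,0,85]]'; python3 - <<'E'
from h import *
np.set_printoptions(precision=3,suppress=True)
S=snap('side','s9');T=snap('top','t9')
go((.502,.0345,.087),(.9918,-.1276))
a=load('s5')['pixels'].astype(int);b=S['pixels'].astype(int)
for x0,y0,x1,y1 in[(283,272,292,288),(308,262,328,288)]:
    t=a[y0:y1,x0:x1].astype(np.uint8);c=cv2.matchTemplate(b[y0-5:y1+5,x0-5:x1+5].astype(np.uint8),t,5);print(cv2.minMaxLoc(c)[1:],'(5,5)=unmoved')
E
```

```text
clock: 8.35
eef_pos: [0.5139, 0.122, 0.1002]
tcp_rot: [2.359, 2.074, -0.001]
force: [-0.5, 0.3, 0.1]
opening: 0.993
gripper_force: 0.0
clock: 9.18
eef_pos: [0.5025, 0.0341, 0.1903]
tcp_rot: [-2.359, -2.073, -0.001]
force: [-0.5, 0.1, 0.4]
opening: 0.998
gripper_force: 0.0
tcp [0.503 0.036 0.19 ] ytool [ 0.992 -0.125 -0.   ] ztool [-0.     0.001 -1.   ] F [-0.3  0.8  0.1] op 0.999 gf 0.0 t 9.2833 q [-0.48  0.27  0.47  1.74 -0.13  1.16 -0.1 ]
shift mm [ -1.6  -0.3 103.1]
yaw 0.003
(0.9734891057014465, (3, 0), (5, 5)) (5,5)=unmoved
(0.9937568306922913, (0, 10), (5, 5)) (5,5)=unmoved
```

```bash
python3 -m pendant '[[-1,0,25,0,85],[-1,0,55,0,85],[-1,0,80,0,85],[-1,0,97,0,85],[-1,0,104,0,85],[-1,0,104,0,85],[-1,0,104,0,60],[-1,0,104,0,30],[-1,0,104,0,5],[-1,0,104,0,0],[-1,0,104,0,0],[-1,0,104,0,0]]'; python3 -m pendant '[[0,0,0,0,0],[0,0,0,0,0],[0,0,0,0,0]]'; python3 - <<'E'
from h import *
go((.502,.0345,.087),(.9918,-.1276))
a=load('s8')['pixels'].astype(np.uint8);b=load('s9')['pixels'].astype(np.uint8)
x0,y0,x1,y1=293,253,303,264
c=cv2.matchTemplate(b[y0-6:y1+6,x0-6:x1+6],a[y0:y1,x0:x1],5);print('tip shift s8->s9',np.array(cv2.minMaxLoc(c)[3])-6,cv2.minMaxLoc(c)[1])
E
```

```text
clock: 10.28
eef_pos: [0.5024, 0.0327, 0.087]
tcp_rot: [-2.359, -2.075, -0.001]
force: [-1.2, 0.1, 3.7]
opening: 0.167
gripper_force: 58.5
clock: 10.53
eef_pos: [0.5024, 0.0327, 0.0869]
tcp_rot: [-2.359, -2.075, -0.001]
force: [-1.8, -0.2, 5.8]
opening: 0.163
gripper_force: 58.6
tcp [0.5024 0.0327 0.0869] ytool [ 0.992 -0.128  0.   ] ztool [ 0.     0.001 -1.   ] F [-1.8 -0.2  5.8] op 0.163 gf 58.6 t 10.5333 q [-0.45  0.39  0.44  1.87 -0.21  0.92 -0.04]
shift mm [ 1.7 -0.6 -0.1]
yaw -0.0001
tip shift s8->s9 [0 1] 0.8869394659996033
```

```bash
python3 -m pendant '[[0,0,-2,0,0],[0,0,-4,0,0],[0,0,-6,0,0],[0,0,-8,0,0],[0,0,-10,0,0],[0,0,-12,0,0],[0,0,-15,0,0],[0,0,-18,0,0],[0,0,-22,0,0],[0,0,-26,0,0],[0,0,-30,0,0],[0,0,-30,0,0]]'; python3 - <<'E'
from h import *
S=snap('side','s10')
s=robot.get_state();print(s['wrist_torque'],s['force'])
E
```

```text
clock: 11.53
eef_pos: [0.503, 0.0326, 0.1173]
tcp_rot: [2.358, 2.074, 0.003]
force: [0.2, -0.3, -7.2]
opening: 0.163
gripper_force: 58.6
[-0.06372238 -0.06343802 -0.03309252] [ 0.52738392 -0.31533826 -7.96839859]
```

```bash
python3 -m pendant '[[0,0,-4,0,0],[0,0,-10,0,0],[0,0,-18,0,0],[0,0,-27,0,0],[0,0,-36,0,0],[0,0,-45,0,0],[0,0,-54,0,0],[0,0,-62,0,0],[0,0,-69,0,0],[0,0,-74,0,0],[0,0,-77,0,0],[0,0,-78,0,0]]'; python3 -m pendant '[[0,0,0,0,0],[0,0,0,0,0],[0,0,0,0,0],[0,0,0,0,0],[0,0,0,0,0],[0,0,0,0,0],[0,0,0,0,0],[0,0,0,0,0],[0,0,0,0,0],[0,0,0,0,0],[0,0,0,0,0],[0,0,0,0,0]]'; python3 - <<'E'
from h import *
np.set_printoptions(precision=3,suppress=True)
S=snap('side','s11');T=snap('top','t11')
s=robot.get_state();print(s['wrist_torque'],s['force'],s['eef_pos'])
# predicted vs matched: right end of caddy in side view, level check with strap rivets / tray lower corners
u=np.array([.1272,.9919,0]);v=np.array([.9919,-.1272,0])
p=s['eef_pos'];base=np.array([p[0],p[1],p[2]-.002+.004-.004-.092+.002])
for X in[base-.07*u-.05*v,base-.07*u+.05*v,base+.07*u-.05*v+[0,0,.045],base+.07*u+.05*v+[0,0,.045]]:print(proj(S,X))
a=load('s9')['pixels'].astype(np.uint8);b=S['pixels'].astype(np.uint8)
# tray front-end match, with scale
t=a[262:288,281:328]
for k in(1.0,1.04,1.08,1.12):
  for ang in(-4,-2,0,2,4):
    h,w=t.shape[:2];M=cv2.getRotationMatrix2D((w/2,h/2),ang,k)
    tt=cv2.warpAffine(t,M,(w,h),borderMode=cv2.BORDER_REPLICATE)[3:-3,4:-4]
    r=cv2.matchTemplate(b[170:290,250:360],tt,5);m=cv2.minMaxLoc(r);print(k,ang,round(m[1],3),np.array(m[3])+[246,167],end=' | ')
E
```

```text
clock: 12.58
eef_pos: [0.5025, 0.0326, 0.1948]
tcp_rot: [2.359, 2.075, 0.001]
force: [-0.0, 0.5, -7.4]
opening: 0.158
gripper_force: 58.8
clock: 13.58
eef_pos: [0.5023, 0.0326, 0.1943]
tcp_rot: [-2.359, -2.075, -0.0]
force: [-0.6, 0.2, -7.6]
opening: 0.157
gripper_force: 58.7
[-0.021 -0.008  0.037] [-0.264  0.486 -6.308] [0.502 0.033 0.194]
[276.208 249.2  ]
[319.824 252.635]
[285.628 201.147]
[325.946 204.029]
1.0 -4 0.81 [281 228] | 1.0 -2 0.822 [281 228] | 1.0 0 0.812 [282 228] | 1.0 2 0.806 [282 228] | 1.0 4 0.784 [282 228] | 1.04 -4 0.842 [281 228] | 1.04 -2 0.866 [281 228] | 1.04 0 0.865 [281 228] | 1.04 2 0.847 [281 228] | 1.04 4 0.814 [281 228] | 1.08 -4 0.818 [281 228] | 1.08 -2 0.846 [281 228] | 1.08 0 0.858 [281 228] | 1.08 2 0.849 [281 228] | 1.08 4 0.827 [281 228] | 1.12 -4 0.785 [280 228] | 1.12 -2 0.807 [280 228] | 1.12 0 0.812 [280 228] | 1.12 2 0.806 [281 228] | 1.12 4 0.795 [281 228] |
```

```bash
python3 - <<'E'
from h import *
np.set_printoptions(precision=3,suppress=True)
A=load('s9');B=load('s11');a=A['pixels'];b=B['pixels']
u=np.array([.1272,.9919,0]);v=np.array([.9919,-.1272,0]);c=np.array([.502,.033,0])
def pred(X):
    for dz in(.09,.095,.1,.105,.11): yield round(float((proj(B,X+[0,0,dz])-proj(A,X))[1]),1)
for n,X in dict(RbF=c-.07*u-.05*v,RbB=c-.07*u+.05*v,LrF=c+.07*u-.05*v+[0,0,.045],LrB=c+.07*u+.05*v+[0,0,.045],RrF=c-.07*u-.05*v+[0,0,.045],RrB=c-.07*u+.05*v+[0,0,.045]).items():
    x,y=np.rint(proj(A,X)+[1,-.4]).astype(int);best=(0,)
    for k in(1,1.05,1.1):
        t=cv2.resize(a[y-7:y+8,x-7:x+8],None,fx=k,fy=k,interpolation=cv2.INTER_CUBIC);h=t.shape[0]
        W=b[y-52:y-12+8,x-14:x+22]
        U=cv2.resize(W,None,fx=4,fy=4,interpolation=2);t=cv2.resize(t,None,fx=4,fy=4,interpolation=2)
        m=cv2.minMaxLoc(cv2.matchTemplate(U,t,5))
        if m[1]>best[0]:best=(round(m[1],3),k,(m[3][0]/4+h/2-.5-14),(m[3][1]/4+h/2-.5-52))
    print(n,(x,y),best,'pred dv 90..110mm',list(pred(X)),'du',(proj(B,X+[0,0,.1])-proj(A,X))[0])
E
```

```text
RbF (np.int64(278), np.int64(284)) (0.989, 1.05, -0.75, -33.5) pred dv 90..110mm [-30.5, -32.3, -34.1, -35.9, -37.7] du -0.8325358904007203
RbB (np.int64(320), np.int64(287)) (0.993, 1, 1.0, -33.5) pred dv 90..110mm [-30.6, -32.4, -34.2, -35.9, -37.7] du 0.9623681307748484
LrF (np.int64(287), np.int64(235)) (0.945, 1, -1.25, -32.75) pred dv 90..110mm [-29.9, -31.7, -33.4, -35.1, -36.9] du -0.41302391163731045
LrB (np.int64(326), np.int64(238)) (0.39, 1, 14.0, -37.0) pred dv 90..110mm [-30.0, -31.8, -33.5, -35.2, -37.0] du 1.1258546010867576
RrF (np.int64(278), np.int64(269)) (0.983, 1.1, -0.75, -35.25) pred dv 90..110mm [-31.7, -33.6, -35.4, -37.3, -39.1] du -0.8648791266014655
RrB (np.int64(320), np.int64(272)) (0.701, 1, 14.0, -45.0) pred dv 90..110mm [-31.8, -33.6, -35.5, -37.3, -39.2] du 1.0000003094788212
```

The caddy is up about 98–99 mm at both ends, level and steady. I hand it in.

```bash
python3 -c "
from rig import robot
print(robot.get_state()['force'],robot.sign_off())"
```

```text
the job is handed in; nothing more can be done
[-0.26425135  0.4857762  -6.30816672] None
```

The rod is through both eyes with its paddle against the left strap, and the arm holds the caddy by the middle of the rod about 10 cm up, level and steady; I did not recheck the parts inside after the lift, and the job was handed in at about 14 s of the 56 s.

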